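# Try out the reel lift of a darkroom tank

### The arm

A 7-joint arm with a two-finger parallel gripper is mounted at the origin on the work surface. World frame = base frame: x ahead of the robot, y to its left, z up, the work surface at z = 0. Lengths are in m, angles in rad, forces in N, time in s.
With the tool pointing down it reaches from about 0.35 to 0.9 m from the base axis. Payload 7.2 kg.
Tool frame: the origin (TCP) lies midway between the tips of the shut fingers; the grasp point (between the pads) lies 19 mm behind it; z points along the fingers, y is the line along which they close (so a half turn about z gives the same grasp; the last joint's range is limited). The gripper opens to 88 mm and grips with 3 to 60 N. Pads are 20 mm wide; open, the fingers measure 115 mm over their backs; the gripper's body (75 mm by 178 mm) begins 61 mm behind the grasp point.
Start: joints at [-1.283, 0.411, -0.013, 1.596, 0.006, 1.134, -0.082], TCP at [0.218, 0.586, 0.223] pointing down, gripper open.
Joint ranges: [-2.95, 2.95], [-0.29, 1.99], [-1.47, 1.44], [0.14, 2.54], [-1.03, 4.17], [0.13, 1.85], [-2.86, 2.86]. Speed limits (rad/s): [2.39, 2.39, 3.01, 3.01, 3.14, 3.14, 3.14].

### API

Orientations are given as a unit quaternion [x, y, z, w].
In Python, from plant import move_pose, move_l, move_joints, move_gripper, sleep, inverse_kinematics, get_obs, snapshot, camera_info, Unreachable, sign_off gives the robot as it stands. Calls block until the motion is done:
- move_pose(position, orientation): joint-space move of the TCP to a pose.
- move_l(position, rotation=None, v=0.15): straight line of the TCP; rotation=None keeps the orientation; v is the mean speed in m/s.
- move_joints(angles): joint-space move.
- move_gripper(opening): finger opening in m; the grip force is fixed at half the most; returns when the fingers have stopped.
- sleep(seconds).
- inverse_kinematics(position, orientation): joint angles nearest the present ones, or None.
- get_obs(): the state.
- snapshot(name): name is "scene" or "top" or "wrist"; returns (picture, depth): 400x640x3 uint8, blue, green, red; 400x640 float32, m along the optical axis (not along the pixel's ray), 0 where there is no reading.
- camera_info(name): a dict with "fx", "fy", "cx", "cy" (pixels), "R" (3x3) and "t" (3): a world point X has camera coordinates R X + t; the wrist camera has in their place "tool_from_camera" (4x4, takes a point from camera to tool coordinates, whose origin is the TCP and whose axes are the flange's). Camera axes: x right, y down, z forward; pixel columns grow to the right and rows downward; lengths in m; the calibration is good to about 2 mm. A picture is of the moment at which its call begins: read the wrist's pose just before it. camera_info takes no time and is no camera call.
A pose or a line that the arm cannot do raises Unreachable and nothing moves.
- sign_off(): hands the job in; it is judged then, once.
The state is a dict: "t": time; "qpos": joint angles; "dq": joint speeds; "tau": joint torques, N m; "eef_pos": TCP position; "eef_rot": TCP orientation; "ft_force": force on the tool from outside, world axes, zero at the start; "ft_torque": the same for the moment, N m; "grip_width": finger opening in m; "grasp_force": force on a finger pad.
Only numpy, scipy, OpenCV 4.12 (cv2) and the standard library are available. Lean on these libraries where they do the work, as an engineer would, in place of code of your own. Each camera call takes 0.05 s, during which the arm holds its last target. There are 200 camera calls.

### The job

Try out the ratchet lift that carries the round film reel: raise its rail by the black knob, past the clicks of the pawl, until the whole reel hangs above the rim of its tank, and let go so that it hangs there on the pawl. Then press the pawl's thumb plate to free the rail until the reel has sunk all the way back down. Do not raise the other lift, the one with the rack of flat plates.

Things in the scene. Friction and masses are not known exactly. Their poses are not given: they have to be found in the camera images.
- reel_lift_knob (a point): Centre of the black round knob (30 mm across, 22 mm tall) on top of the upright toothed rail of the lift with the round reel (steel discs, 80 mm across). 192 mm above the table when right down. z up, +y towards the tank (110 mm square, rim 72 mm high, centre 87 mm off; an arm 46 mm below the knob's centre bridges to it). Grip from above at any yaw; raising takes under 20 N at 50 mm/s.
- reel_lift_tab (a point): Middle of the top of the thumb plate (30 x 28 mm, dark steel) on that lift's pawl lever: 100 mm from the knob's axis, away from the tank, 125 mm above the table. Pressed down (under 8 N) it frees the rail after about 20 mm and stops after 29 mm. Held down, it lets the rail sink on a damper at 30 to 100 mm/s; let go early, it springs back and catches the next tooth.
- reel_lift_rail (a joint): Height of the reel lift's rail in m: 0 right down, 0.095 top stop. The pawl holds it at about 0.017, 0.037, 0.057 and 0.077; let go between these, it sinks to the one below. The reel (40 mm tall, its underside 20 mm above the table at 0) is wholly above the rim from 0.052 on. Starts right down or on the first tooth.
- sheet_lift_rail (a joint): The same height for the other lift, a bystander, alike but for its load: a rack of four flat upright plates. It starts at 0 and is to stay down.

How it is judged:
By the outcome, as a careful person would: the job done as asked, in the order asked, and still so for the second after the job is handed in, with the robot touching nothing.
It also fails if it takes over 43 s, if anything falls off the work surface, if the arm or the gripper's body presses on something with over 40 N, if the wrist force passes 120 N, or if a joint passes its speed limit or range.

## Working session

There is one attempt and no reset: what is moved stays moved. The work goes in short steps, each a Python script; the robot and the scene stay as the last script left them, time stands still between calls to the robot, and variables do not carry over. Pictures are saved under pics/ and viewed, at most 10 in all, crops included, and the job is handed in when it is done.

```bash
mkdir -p pics; python3 - <<'E'
from plant import *
import cv2,numpy as np
for n in("scene","top"):
    p,d=snapshot(n);cv2.imwrite(f"pics/{n}.png",p);np.savez(f"{n}.npz",p=p,d=d)
    c=camera_info(n);print(n,c)
o=get_obs();print(o["t"],o["eef_pos"],o["eef_rot"])
E
```

```text
scene {'fx': 376.5125565881693, 'fy': 376.5125565881693, 'cx': 321.07125967281564, 'cy': 201.33054362381563, 'R': array([[-2.98514843e-02,  9.99553959e-01, -8.78618834e-04],
       [ 8.51266296e-01,  2.49621775e-02, -5.24139850e-01],
       [-5.23884130e-01, -1.63942911e-02, -8.51631755e-01]]), 't': array([ 0.08710414, -0.37842672,  1.10356609])}
top {'fx': 389.06793847181524, 'fy': 389.06793847181524, 'cx': 321.39414676820013, 'cy': 199.40161815565176, 'R': array([[-0.07677372, -0.99704747, -0.00146031],
       [-0.96803636,  0.07489042, -0.239368  ],
       [ 0.23877062, -0.01696353, -0.97092782]]), 't': array([-0.05440216,  0.56102359,  0.77271594])}
0.1 [0.2175642  0.58543066 0.22191604] [ 1.76936383e-01  9.84222029e-01 -7.11770917e-04 -8.46719958e-05]
```

View pics/scene.png

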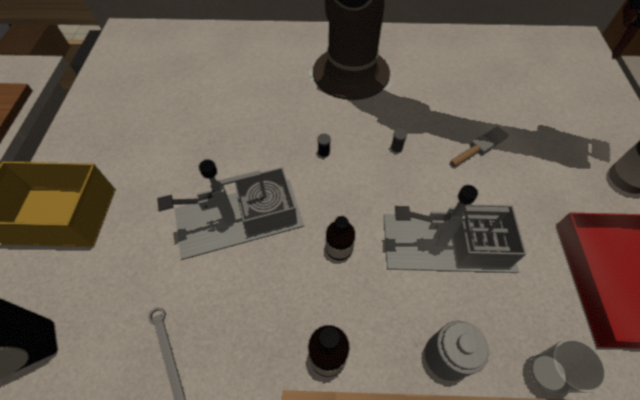

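View pics/top.png

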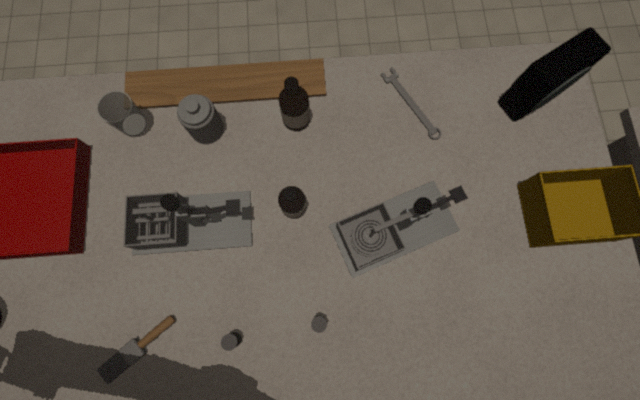

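The round reel is in the left lift of the scene view: knob at about (208,168), tab at (166,202). In the top view the knob is at (423,206) and the tab at (458,194). Next I'll triangulate both.

```bash
cat > h.py <<'E'
import numpy as np,cv2
from plant import camera_info
def blob(n,seed,thr,r=22):
    z=np.load(n+".npz");g=z["p"].max(2)
    m=np.zeros(g.shape,np.uint8);x,y=seed;m[y-r:y+r,x-r:x+r]=(g<thr)[y-r:y+r,x-r:x+r]
    k,l,s,c=cv2.connectedComponentsWithStats(m);i=l[y,x]
    d=z["d"][l==i]
    return c[i],s[i],np.median(d[d>0])
def ray(n,uv):
    c=camera_info(n);R=c["R"];o=-R.T@c["t"]
    return o,R.T@np.array([(uv[0]-c["cx"])/c["fx"],(uv[1]-c["cy"])/c["fy"],1])
def tri(a,b):
    (o,d),(p,e)=ray("scene",a),ray("top",b)
    s=np.linalg.lstsq(np.c_[d,-e],p-o,rcond=None)[0]
    return (o+s[0]*d+p+s[1]*e)/2,np.linalg.norm(o+s[0]*d-p-s[1]*e)
def plane(n,uv,z):
    o,d=ray(n,uv);return o+d*(z-o[2])/d[2]
E
python3 - <<'E'
from h import *
for nm,a,b,ts,tt,z0 in(("knob",(208,168),(423,206),30,30,.192),("tab",(166,202),(458,194),60,60,.125)):
    for f in(.6,1,1.3):
        A=blob("scene",a,ts*f);B=blob("top",b,tt*f)
        print(nm,f,A[0],A[1],B[0],B[1],*tri(A[0],B[0]),plane("scene",A[0],z0),plane("top",B[0],z0))
        o,d=ray("top",B[0]);print("  depth pt",o+d*B[2])
for n,b in(("scene",((160,140),(180,215))),("top",((400,180),(475,215)))):
    p=np.load(n+".npz")["p"].max(2);print(p[168 if n=="scene" else 206,195:225] if n=="scene" else p[206,405:440], p[202,155:180] if n=="scene" else p[194,445:472])
E
python3 - <<'E'
import cv2
a=cv2.imread("pics/scene.png")[140:265,145:310];b=cv2.imread("pics/top.png")[170:285,320:485]
import numpy as np
f=lambda i:cv2.resize(cv2.convertScaleAbs(i,alpha=1.6),(660,290))
cv2.imwrite("pics/c.png",np.vstack([f(a),f(b)]))
E
```

```text
knob 0.6 [207.77435897 168.80512821] [200 161  16  17 195] [319.49313822 199.49951364] [     0      0    640    400 255983] [ 0.5367466  -0.16647369  0.27246502] 0.16332829739649857 [ 0.5017082  -0.27723195  0.192     ] [ 0.52478776 -0.09175884  0.192     ]
  depth pt [ 0.56800546 -0.09394287  0.01634837]
knob 1 [207.66981132 168.88207547] [200 161  16  18 212] [422.08484848 205.50909091] [414 198  18  16 165] [ 0.49971296 -0.27850973  0.18901471] 0.00011745337902182405 [ 0.50188563 -0.27738881  0.192     ] [ 0.49907885 -0.27761081  0.192     ]
  depth pt [ 0.49707998 -0.27492391  0.20156786]
knob 1.3 [207.71806167 168.83700441] [200 160  16  19 227] [421.97777778 205.89777778] [413 198  20  17 225] [ 0.49916021 -0.27853897  0.18838095] 0.0004052053226070244 [ 0.5017824  -0.27732045  0.192     ] [ 0.49837181 -0.27731528  0.192     ]
  depth pt [ 0.49638271 -0.27463246  0.20156785]
tab 0.6 [319.50172072 199.49997852] [     0      0    640    400 255997] [319.497373  199.5000293] [     0      0    640    400 255995] [ 0.53500634 -0.08311723  0.14980443] 0.018349207759997953 [ 0.5195489
[... 475 characters left out ...]
197.78212291] [436 186  31  24 358] [ 0.52777043 -0.36427524  0.11400593] 0.0075905533115652865 [ 0.53408309 -0.36303319  0.125     ] [ 0.52443716 -0.35633381  0.125     ]
  depth pt [ 0.5255433  -0.3581111   0.12005908]
[142 142 135 108  61  24  13  12  14  14  14  13  11  13  13  14  12  12
   4   3  30  74 117 142 148 147 146 145 145 146] [142 130 101  63  45  42  43  45  44  44  43  44  43  43  41  43  42  36
  35  37  39  39  40  38  37]
[111 107 108 108 110 108 108  91  64  29  19  25  30  23  19  29  37  27
  26  29  32  32  22  32  23  21  29  44  46  46  46  46  48  48  45] [115 124 123 120 110  80  47  44  42  41  49  44  46  45  40  41  42  40
  36  45  65 100 121 125 125 125 124]
```

View pics/c.png

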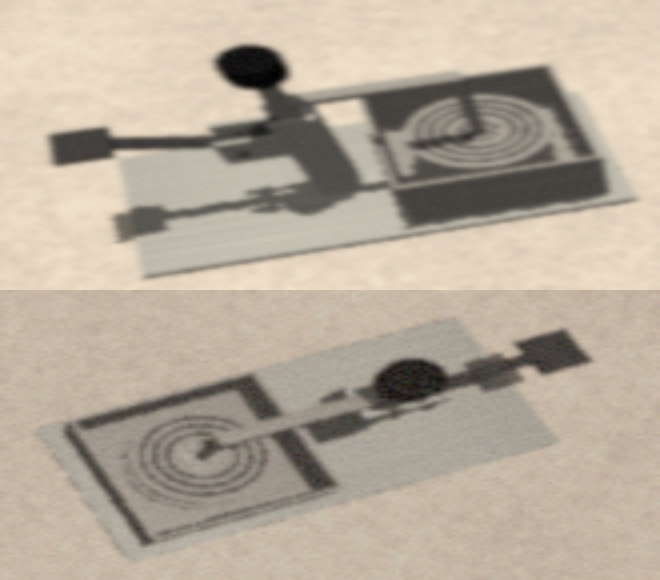

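The crop shows the knob clear of the lever and the plate centre at about (165,203) in the scene view and (458,194) in the top view. The knob's height of about 0.19 means the rail is right down. Next I'll check the tab and pick a gripper yaw.

```bash
python3 - <<'E'
from h import *
from plant import *
from scipy.spatial.transform import Rotation as R
T,e=tri((165,203),(458.3,194.2));print(T,e,plane("scene",(165,203),.125),plane("top",(458.3,194.2),.125))
K=np.array([.4997,-.2782,.192]);print(np.linalg.norm((T-K)[:2]))
ty=np.degrees(np.arctan2(*(K-T)[:2][::-1]));print("dir to tank deg",ty)
print(get_obs()["qpos"])
for yaw in(ty-90,ty,ty+90,ty+180):
    q=(R.from_euler("z",yaw,degrees=True)*R.from_euler("x",180,degrees=True)).as_quat()
    for p in((*K[:2],.30),(*K[:2],.172),(*K[:2],.172+.09),(T[0],T[1],.10)):
        j=inverse_kinematics(p,q);print(round(yaw),p[2],None if j is None else np.round(j,2))
E
```

```text
[ 0.53210788 -0.3744787   0.11829489] 0.0009569512755875589 [ 0.53613902 -0.37056668  0.125     ] [ 0.53065947 -0.37243167  0.125     ]
0.10158670740772523
dir to tank deg 108.60348643441719
[-1.28321243  0.41180802 -0.01274235  1.59692222  0.0055956   1.13433149
 -0.08221185]
19 0.3 [-0.42  0.46  1.21  1.67 -0.44  1.32 -0.38]
19 0.172 [-0.19  0.47  0.84  1.83 -0.41  1.03 -0.43]
19 0.262 [-0.39  0.48  1.16  1.73 -0.46  1.25 -0.36]
19 0.1 [ 0.07  0.67  0.72  1.68 -0.51  0.98 -0.28]
109 0.3 [-0.38  0.42  1.13  1.67 -0.39  1.31  1.14]
109 0.172 [-0.22  0.49  0.89  1.83 -0.44  1.04  1.17]
109 0.262 [-0.25  0.38  0.91  1.72 -0.32  1.2   1.07]
109 0.1 [ 0.09  0.66  0.68  1.68 -0.48  0.97  1.27]
199 0.3 [-0.44  0.5   1.28  1.67 -0.49  1.34  2.81]
199 0.172 [-0.32  0.56  1.06  1.83 -0.56  1.08  2.85]
199 0.262 [-0.43  0.54  1.26  1.73 -0.54  1.28  2.85]
199 0.1 [ 0.09  0.66  0.67  1.68 -0.47  0.97  2.83]
289 0.3 [-0.44  0.49  1.27  1.67 -0.48  1.34 -1.91]
289 0.172 [-0.4   0.69  1.26  1.84 -0.71  1.17 -1.71]
289 0.262 [-0.43  0.54  1.27  1.73 -0.54  1.28 -1.86]
289 0.1 [-0.17  0.95  1.25  1.7  -0.95  1.23 -1.51]
```

```bash
cat >> h.py <<'E'
from scipy.spatial.transform import Rotation as Rot
def down(yaw): return (Rot.from_euler("z",yaw,degrees=True)*Rot.from_euler("x",180,degrees=True)).as_quat()
E
python3 - <<'E'
from h import *
from plant import *
p=get_obs()["eef_pos"]; move_l([p[0],p[1],.34],v=.25)
j=np.array(get_obs()["qpos"]); j[0]=.5; move_joints(j)
o=get_obs();print(o["t"],o["eef_pos"],np.round(o["qpos"],2))
for y in(108,108+180): print(inverse_kinematics([.4997,-.2782,.29],down(y)),inverse_kinematics([.4997,-.2782,.173],down(y)))
y=108 if abs(inverse_kinematics([.4997,-.2782,.29],down(108))[6]-o["qpos"][6])<1.7 else 288
move_pose([.4997,-.2782,.29],down(y))
o=get_obs();p,d=snapshot("wrist");cv2.imwrite("pics/w1.png",p);np.savez("wrist.npz",p=p,d=d,pos=o["eef_pos"],rot=o["eef_rot"])
print(o["t"],o["eef_pos"],np.round(o["qpos"],2),y,o["ft_force"]);print(camera_info("wrist"))
E
```

```text
4.1167 [ 0.5248998  -0.3380644   0.33970395] [ 0.5   0.34 -0.01  1.42  0.    1.38 -0.08]
[ 0.56455137  0.27967204 -0.17883021  1.62628285  0.05193458  1.24028838
  0.6898222 ] [ 0.55994006  0.37751901 -0.17641792  1.77660376  0.07724872  0.99416545
  0.66769891]
[ 0.16253392  0.27180606  0.33052865  1.65356448 -0.09252632  1.23162184
 -2.31482124] [ 0.16156042  0.37749507  0.34031698  1.80416867 -0.14820776  0.98482126
 -2.26550193]
4.875 [ 0.50003336 -0.27844919  0.2903867 ] [ 0.56  0.28 -0.18  1.63  0.05  1.24  0.69] 108 [ 0.3455091  -0.29644775  0.57681243]
{'fx': 357.2301015063112, 'fy': 357.2301015063112, 'cx': 319.33033295014025, 'cy': 197.98820739847034, 'tool_from_camera': array([[-1.61337302e-04, -9.56802261e-01, -2.90739415e-01,
         8.04270430e-02],
       [ 9.99999580e-01, -4.16709496e-04,  8.16440227e-04,
         6.30534118e-04],
       [-9.02325730e-04, -2.90739161e-01,  9.56801926e-01,
        -1.62823377e-01],
       [ 0.00000000e+00,  0.00000000e+00,  0.00000000e+00,
         1.00000000e+00]])}
```

View pics/w1.png

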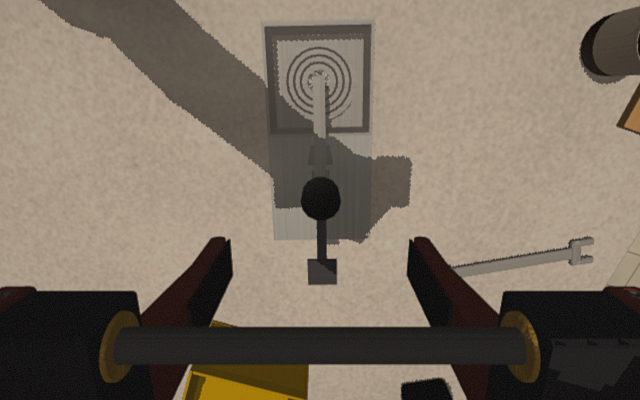

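The wrist view shows the knob at (321,199), the tab at (322,272) and the reel at (319,80), all in line between the fingers. I'll check the positions by ray, then descend and grip.

```bash
cat >> h.py <<'E'
def wplane(pos,rot,uv,z):
    c=camera_info("wrist");M=c["tool_from_camera"];Q=Rot.from_quat(rot).as_matrix()
    o=Q@M[:3,3]+pos;d=Q@M[:3,:3]@np.array([(uv[0]-c["cx"])/c["fx"],(uv[1]-c["cy"])/c["fy"],1])
    return o+d*(z-o[2])/d[2]
E
python3 - <<'E'
from h import *
from plant import *
z=np.load("wrist.npz");K=wplane(z["pos"],z["rot"],(321,199),.192);T=wplane(z["pos"],z["rot"],(322,271.5),.125)
print(K,T,np.linalg.norm((K-T)[:2]))
assert np.linalg.norm(K[:2]-[.4997,-.2782])<.006 and abs(np.linalg.norm((K-T)[:2])-.1)<.008
k=(K[:2]+[.4997,-.2782])/2
move_l([*k,.174],v=.12)
o=get_obs();print(o["t"],o["eef_pos"],o["ft_force"])
move_gripper(.02)
o=get_obs();print(o["t"],o["grip_width"],o["grasp_force"],o["ft_force"])
E
```

```text
[ 0.50204444 -0.27760117  0.192     ] [ 0.53364351 -0.37071251  0.125     ] 0.09832712952699105
6.0417 [ 0.50132445 -0.27812482  0.1747323 ] [-0.06422662 -0.02800294 -0.05210238]
6.975 0.02970768758820917 30.000025033950806 [-0.34102736 -0.45165693  0.56907593]
```

```bash
python3 - <<'E'
from h import *
from plant import *
p=get_obs()["eef_pos"]
for dz in(.03,.06,.085):
    move_l([p[0],p[1],p[2]+dz],v=.05);o=get_obs();print(o["t"],o["eef_pos"][2]-p[2],o["grip_width"],o["ft_force"])
move_l([p[0],p[1],p[2]+.078],v=.05);print(get_obs()["ft_force"])
move_gripper(.075);move_l([p[0],p[1],.36],v=.2);sleep(.2)
o=get_obs();print(o["t"],o["eef_pos"],o["ft_force"])
P,d=snapshot("wrist");np.savez("wrist.npz",p=P,d=d,pos=o["eef_pos"],rot=o["eef_rot"])
p2,d2=snapshot("scene");np.savez("scene.npz",p=p2,d=d2);
cv2.imwrite("pics/w2.png",np.hstack([P[:,160:480],p2[100:300,120:280].repeat(2,0).repeat(2,1)]))
E
```

```text
7.725 0.030262592861468984 0.029104454353180858 [ 1.3720429  -0.1845643  -5.78685402]
8.475 0.060516515057259995 0.02934752199961682 [ 1.28525429 -0.99900261 -3.8469445 ]
9.125 0.08544096554929526 0.029312413506467197 [ 0.08170224 -0.74711221 -3.65959219]
[ 0.75933887  0.45791998 -6.05018238]
11.1583 [ 0.50023511 -0.27773075  0.35847274] [ 0.44559398  0.1596017  -0.41419976]
```

View pics/w2.png

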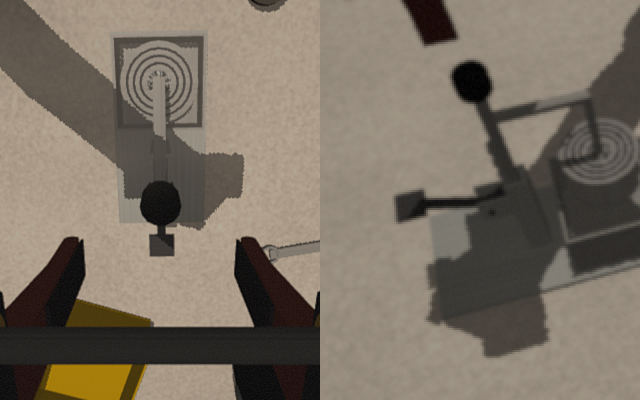

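The view confirms the rail is up: the knob is at about (196,140) in the scene, and the reel hangs above the tank. I'll check its height, then press with the gripper turned half round, so the wrist camera stays away from the raised knob.

```bash
python3 - <<'E'
from h import *
from plant import *
K=np.array([.5010,-.2780]); c=blob("scene",(196,140),30)[0]
for z in(.249,.269): print(z,plane("scene",c,z))
z=np.load("wrist.npz");T=wplane(z["pos"],z["rot"],(160+161.5,244.5),.125)
print("T",T,np.linalg.norm(T[:2]-K))
t=np.array([.5327,-.3722])
assert np.linalg.norm(T[:2]-t)<.006
move_gripper(0)
q=down(288)
print(inverse_kinematics([*t,.30],q),inverse_kinematics([*t,.10],q))
move_pose([*t,.33],q)
o=get_obs();print(o["t"],o["eef_pos"],np.round(o["qpos"],2))
move_l([*t,.14],v=.2);b=np.array(get_obs()["ft_force"])
for z in(.125,.118,.111,.105,.100,.098):
    move_l([*t,z],v=.06);o=get_obs();f=o["ft_force"]-b;print(o["t"],o["eef_pos"][2],f)
    if f[2]>12:break
sleep(3.5)
P,d=snapshot("scene");np.savez("scene.npz",p=P,d=d);p2,_=snapshot("top")
o=get_obs();print(o["t"],o["eef_pos"],o["ft_force"]-b)
cv2.imwrite("pics/s3.png",np.hstack([i.repeat(2,0).repeat(2,1) for i in(P[100:300,120:320],p2[120:320,320:520])]))
E
```

```text
0.249 [ 0.48484279 -0.28652893  0.249     ]
0.269 [ 0.50181697 -0.27731169  0.269     ]
T [ 0.5335805 -0.3701337  0.125    ] 0.09772464912721311
[ 0.30024892  0.41321989  0.34264439  1.44114211 -0.14004823  1.31125867
 -2.17526155] [ 0.28888817  0.58998853  0.35827249  1.67030186 -0.2465799   0.92605021
 -2.08677265]
14.8833 [ 0.53269972 -0.37214637  0.33001055] [ 0.3   0.4   0.34  1.39 -0.13  1.37 -2.18]
16.3833 0.12506280516177568 [1.1589748  0.5272811  0.49648238]
16.65 0.11839169552884171 [ 1.21038975 -3.17281818  1.35882402]
16.9167 0.11060202882583356 [ 1.73717391 -1.4969593   0.6983449 ]
17.1667 0.10453758682516587 [-0.53095638 -1.19511395  1.17686508]
17.4167 0.09988491102363128 [ 1.19013139 -0.96971742  2.4061219 ]
17.6667 0.09906515581547604 [-1.97038149  0.63900831 10.20296865]
21.2667 [ 0.53294514 -0.37223421  0.09910259] [-1.35740006  0.04250671 10.52246704]
```

View pics/s3.png

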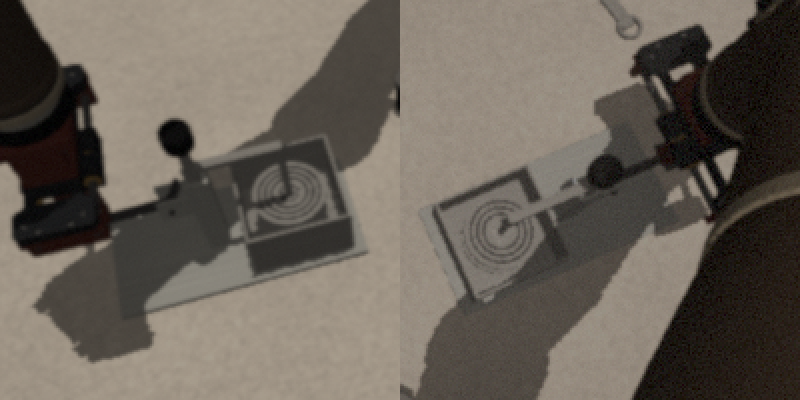

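The rail hung on the 0.077 tooth. The knob is now back at about (208,168) in the scene view, its starting place. I'll retract, check the pixel and hand in.

```bash
python3 - <<'E'
from h import *
from plant import *
print(blob("scene",(208,168),30)[0],"was 207.7 168.9")
p=get_obs()["eef_pos"];move_l([p[0],p[1],.30],v=.15);sleep(.5)
P,d=snapshot("scene");np.savez("scene.npz",p=P,d=d);c=blob("scene",(208,168),30)[0]
o=get_obs();print(c,o["t"],o["eef_pos"],o["ft_force"])
if np.linalg.norm(c-[207.7,168.9])<1: print(sign_off())
E
```

```text
[207.63942308 168.76442308] was 207.7 168.9
[207.64285714 168.7952381 ] 23.3167 [ 0.53291953 -0.3722658   0.29998882] [ 0.63918721  0.36268036 -0.25922434]
the job is handed in; nothing more can be done
None
```

The reel was raised to the 0.077 tooth, hung there on the pawl after I let go, and sank fully back down when I pressed the thumb plate; I never touched the other lift and handed the job in at about 23 s.

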